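# Shade the reader's slot and hold the filter paddle in it

### The arm

A 7-joint arm with a two-finger parallel gripper is mounted at the origin on a cart in front of the work surface, level with it; the furniture and walls round the work are solid. World frame = base frame: x ahead of the robot, y to its left, z up, the work surface at z = 0. Lengths are in m, angles in rad, forces in N, time in s.
With the tool pointing down it reaches from about 0.4 to 0.85 m from the base axis. Payload 10.4 kg.
Tool frame: the origin (TCP) lies midway between the tips of the shut fingers; the grasp point (between the pads) lies 19 mm behind it; x points along the fingers, z is the direction in which the jaws open and shut, and the axes are right-handed (so a half turn about x gives the same grasp; the last joint's range is limited). The gripper opens to 87 mm and grips with 3 to 60 N. Pads are 19 mm wide; open, the fingers measure 117 mm over their backs; the gripper's body (75 mm by 190 mm) begins 51 mm behind the grasp point.
Start: joints at [-1.299, 0.332, -0.065, 1.46, 0.022, 1.35, -0.088], TCP at [0.182, 0.598, 0.223] pointing down, gripper open.
Joint ranges: [-2.6, 2.6], [-0.5, 2.12], [-1.47, 1.34], [0.16, 2.42], [-1.27, 4.41], [0.06, 2.06], [-2.6, 2.6]. Speed limits (rad/s): [2.22, 2.22, 2.79, 2.79, 3.14, 3.14, 3.14].

### API

Orientations are given as a unit quaternion [x, y, z, w].
In Python, from bench import read_state, camera, camera_params, close_job gives the robot as it stands.
- The arm moves only by the tool arm_command, never from a script. Its argument "targets" is a list of rows, each a list of 7 numbers: the closure in counts, from 0 (fully open) to 255 (shut), then the shift along the tool's x, y, z in mm, then the turn, a rotation vector about the tool's x, y, z in rad. A call has 1 to 10 rows; each row is the pose to reach, as a shift and turn from the pose commanded when the call began, along the tool's axes at that moment; what a row does not reach only later rows make up. A row lasts 1/10 s, in which the tool goes at most 50 mm and 8.59 degrees, less where a joint would pass 70% of its speed; a pose out of reach is approached as far as the arm can. A call with a gripper value outside its range is refused whole. The fingers move at their own pace and stop on an object; "newtons" is the grip in N (left out, the last holds). Time passes only in rows, so rows that repeat a pose let the fingers close. It gives the time, the measured TCP pose, the force and the opening at its end, in the units of the state.
- read_state(): the state, without advancing time (a new reading comes with each control period).
- camera(name): name is "scene" or "top"; returns the picture (384x512x3 uint8, red, green, blue); there is no depth.
- camera_params(name): a dict with "intrinsics" (3x3 intrinsics, pixels), "xyz" and "orientation" of the camera in the world. Camera axes: x right, y down, z forward; pixel columns grow to the right and rows downward; lengths in m; the calibration is good to about 2 mm. A picture is of the moment at which its call begins. camera_params takes no time and is no camera call.
- close_job(): hands the job in, once; it reports no verdict.
The state is a dict: "time": time; "joint_positions": joint angles; "joint_vel": joint speeds; "joint_torque": joint torques, N m; "ee_pos": TCP position; "eef_rot": TCP orientation; "ft_force": force on the tool from outside, world axes, zero at the start; "torque": the same for the moment, N m; "width": finger opening in m.
Only numpy, scipy, OpenCV 4.12 (cv2) and the standard library are available. Lean on these libraries where they do the work, as an engineer would, in place of code of your own. Each camera call takes 0.05 s, during which the arm holds its last target.

### The job

First fold the three hinged grey panels on the white filter reader fully upright, so that with its fixed rear wall they make an open-topped shade box round the slot. Then take the white-handled filter paddle out of its stand, lower its blade upright into the reader's slot until the collar is about 1 cm above the deck, and finish while still holding it there, not resting on the reader. Leave the panels up and the other things on the bench where they are.

Things in the scene. Friction and masses are not known exactly. Their poses are not given: they have to be found in the camera images.
- reader: white bench instrument fixed to the bench, slotted block 100 mm (x) by 124 mm (y), deck 60 mm above the bench; origin under the block's centre on the bench; z up. Its -x side is the front (roughly towards the robot), +y its left. A console 52 mm deep and 72 mm high adjoins the block on its +x side. A fixed grey shade wall 108 mm wide, 42 mm high, 3 mm thick stands on the deck 43 mm behind the slot (+x). Three panels hinge on the deck along the other three sides.
- slot (a point): centre of the slot's mouth in the reader's deck; axes as the reader's. The slot is 8 mm wide along x and 38 mm long along y, 54 mm deep, with a 1.5 mm chamfer
- front (a joint): angle of the front shade panel: 0 = folded out flat, level, pointing to the reader's -x over the reader's edge; grows as it is raised; 1.57 = upright at its stop. Moves easily (about 1 N at the bead) and stays where it is left. Panel 3 mm thick, its body reaching 40 mm from the hinge
- left (a joint): angle of the left shade panel: 0 = folded out flat, level, pointing to the reader's +y over the reader's edge; grows as it is raised; 1.57 = upright at its stop. Moves easily (about 1 N at the bead) and stays where it is left. Panel 3 mm thick, its body reaching 40 mm from the hinge
- right (a joint): angle of the right shade panel: 0 = folded out flat, level, pointing to the reader's -y over the reader's edge; grows as it is raised; 1.57 = upright at its stop. Moves easily (about 1 N at the bead) and stays where it is left. Panel 3 mm thick, its body reaching 40 mm from the hinge
- front_hinge (a point): middle of the front panel's hinge line, which runs along the reader's y; 43 mm in front of the slot and 3 mm above the deck. The panel is 100 mm wide
- left_hinge (a point): middle of the left panel's hinge line, which runs along the reader's x; 56 mm to the left (+y) of the slot and 3 mm above the deck. The panel is 74 mm wide
- right_hinge (a point): middle of the right panel's hinge line, which runs along the reader's x; 56 mm to the right (-y) of the slot and 3 mm above the deck. The panel is 74 mm wide
- front_tab (a point): front panel: centre of the steel bead on that panel's pull tab (bead 9 mm diameter, 16 mm long, lying parallel to the hinge; fixed to the panel by a neck 8 mm wide, 3 mm thick and 26 mm long; free space under it). It lies 66 mm from the hinge line. Gripped by its two ends it turns freely between the pads
- left_tab (a point): left panel: centre of the steel bead on that panel's pull tab (bead 9 mm diameter, 16 mm long, lying parallel to the hinge; fixed to the panel by a neck 8 mm wide, 3 mm thick and 26 mm long; free space under it). It lies 66 mm from the hinge line. Gripped by its two ends it turns freely between the pads
- right_tab (a point): right panel: centre of the steel bead on that panel's pull tab (bead 9 mm diameter, 16 mm long, lying parallel to the hinge; fixed to the panel by a neck 8 mm wide, 3 mm thick and 26 mm long; free space under it). It lies 66 mm from the hinge line. Gripped by its two ends it turns freely between the pads
- paddle: loose filter paddle, 111 mm tall, about 80 g. Origin at the centre of the blade's lower end, z up along the paddle. Metal blade 6 mm (x) by 36 mm (y), 45 mm long with a glass window; then a collar 14 x 46 mm, 6 mm thick (45 to 51 mm above the origin); then a white handle 14 mm (x) by 26 mm (y), 60 mm tall (51 to 111 mm). It starts upright in the stand, hanging by its collar, its y along the stand's y. Its two faces are alike: either way round fits the slot
- paddle_grip (a point): point on the handle's axis to grip it at, 91 mm above the paddle's origin; axes as the paddle's
- stand: grey stand block fixed to the bench, 50 x 80 mm and 52 mm high on a foot plate 66 x 96 mm; origin on the bench under its centre, z up. The paddle hangs in a slot 9 x 39 mm in its top
- beaker: bystander: clear beaker, 73 x 83 x 98 mm, origin at its foot
- timer: bystander: small white timer, 62 x 62 x 18 mm, origin at its underside
- vial: bystander: glass vial, 21 mm diameter, 50 mm tall, origin at its foot
- weight: bystander: brass weight, 23 mm diameter, 39 mm tall, origin at its foot
- tweezers: bystander: steel tweezers lying flat, 122 mm long, 8 mm high, origin at the middle
- boat: bystander: white weighing boat, 70 x 70 x 15 mm, origin at its underside
Things that resemble listed ones, but are neither listed nor needed, are in the scene too. Leave any blue or purple look-alike of the paddle alone.

How it is judged:
By the outcome, as a careful person would: the job done as asked, in the order asked, and still so for the second after the job is handed in, while the arm keeps its last pose, push and grip.
It also fails if it takes over 72 s, if anything falls off the work surface, if the arm or the gripper's body presses on something with over 40 N, if the wrist force passes 120 N, or if a joint passes its speed limit or range.

## Working session

There is one attempt and no reset: what is moved stays moved. The work goes in short steps, Python scripts to look and compute and a tool call to move; the robot and the scene stay as the last step left them, time stands still between calls to the robot, and variables do not carry over. Pictures are saved under pics/ and viewed, and the job is handed in when it is done.

Besides the shell and the picture viewer there is one more tool, called after "Emit:" as name(argument=value, ...) on one line, values as JSON. arm_command: Moves the arm, as the interface text tells. Its arguments: {"type":"object","properties":{"targets":{"type":"array"},"newtons":{"type":"number"}},"required":["targets"]}

```bash
ls; mkdir -p pics; python3 - <<'E'
from bench import *
import cv2,json
s=read_state();print({k:(v if not hasattr(v,'tolist') else v.tolist()) for k,v in s.items()})
for n in("scene","top"):
    im=camera(n);cv2.imwrite(f"pics/{n}0.png",im[:,:,::-1]);print(n,camera_params(n))
E
```

```text
pics
{'time': 0.0, 'joint_positions': [-1.2986313375921885, 0.33286440273423484, -0.06473159103225536, 1.4609364153610702, 0.02159013864029065, 1.3499200331153007, -0.08847368738407775], 'joint_vel': [0.0008901373320038987, 0.001263115172352643, 0.00015242483922732112, -0.00033046888163278874, 0.00021589916107200472, -0.00039253821805763174, 0.00036632408333737033], 'joint_torque': [-0.0015647318286937661, -62.325332164764404, 0.023633771343156695, -38.99084687232971, -0.061427762266248465, 0.039583342149853706, 0.0001342417181149358], 'ee_pos': [0.18144227755132872, 0.5976716997727131, 0.22176103233880032], 'eef_rot': [-0.4214909273027588, 0.5683849797726728, 0.42086073228407334, 0.5675915406272299], 'ft_force': [0.08989423304155253, 0.2970716499806422, -0.07146111338832017], 'torque': [-0.00728973786196062, -0.0055349983034527475, -0.01842646259203392], 'width': 0.08656154558146467}
scene {'intrinsics': array([[475.92051341,   0.        , 254.29105251],
       [  0.        , 475.92051341, 194.59191473],
       [  0.        ,   0.        ,   1.        ]]), 'xyz': array([-0.16637937, -0.90653646,  0.90544136]), 'orientation': array([ 0.84337188, -0.28180612,  0.13619796, -0.43676   ])}
top {'intrinsics': array([[460.7129164 ,   0.        , 262.01371389],
       [  0.        , 460.7129164 , 191.18333034],
       [  0.        ,   0.        ,   1.        ]]), 'xyz': array([0.2775079 , 0.00390873, 1.30655346]), 'orientation': array([-0.70022288,  0.70754047, -0.06364332,  0.07087962])}
```

View pics/scene0.png

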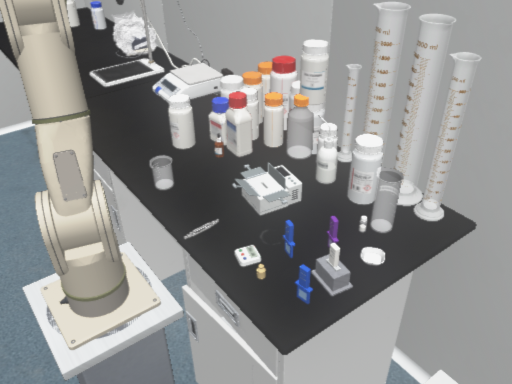

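View pics/top0.png

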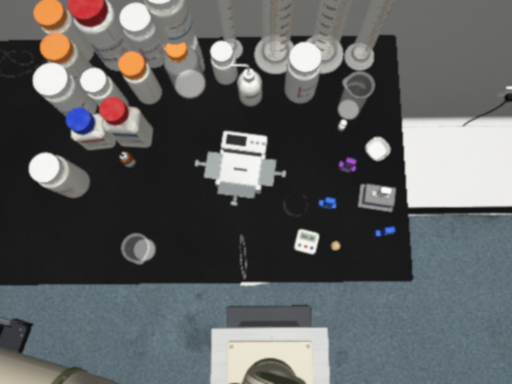

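The top view shows the reader near (240,165), with beads at about (199,163), (281,173) and (234,201). The stand with the white paddle is at (377,196), and the blue and purple look-alikes are nearby. I'll zoom in to measure.

```bash
cat > h.py <<'E'
import numpy as np,cv2
from bench import *
from scipy.spatial.transform import Rotation as R
P={n:camera_params(n) for n in("scene","top")}
def ray(n,u,v):
    p=P[n];d=np.linalg.solve(p["intrinsics"],[u,v,1.]);return p["xyz"],R.from_quat(p["orientation"]).apply(d)
def plane(n,u,v,z):
    o,d=ray(n,u,v);return o+d*(z-o[2])/d[2]
def proj(n,X):
    p=P[n];c=R.from_quat(p["orientation"]).inv().apply(np.asarray(X)-p["xyz"]);q=p["intrinsics"]@c;return q[:2]/q[2]
def tri(a,b):
    (o1,d1),(o2,d2)=ray("scene",*a),ray("top",*b)
    M=np.c_[d1,-d2];t=np.linalg.lstsq(M,o2-o1,rcond=None)[0];A=o1+d1*t[0];B=o2+d2*t[1];return (A+B)/2,np.linalg.norm(A-B)
def crop(src,u0,u1,v0,v1,k,out):
    im=cv2.imread(src)[v0:v1,u0:u1];cv2.imwrite(out,cv2.resize(im,None,fx=k,fy=k,interpolation=cv2.INTER_CUBIC))
E
python3 - <<'E'
from h import *
crop("pics/top0.png",190,290,120,210,8,"pics/t1.png")
crop("pics/top0.png",290,410,130,245,5,"pics/t2.png")
crop("pics/scene0.png",225,310,155,220,9,"pics/s1.png")
crop("pics/scene0.png",270,390,205,305,5,"pics/s2.png")
E
```

```text
(no output)
```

View pics/t1.png

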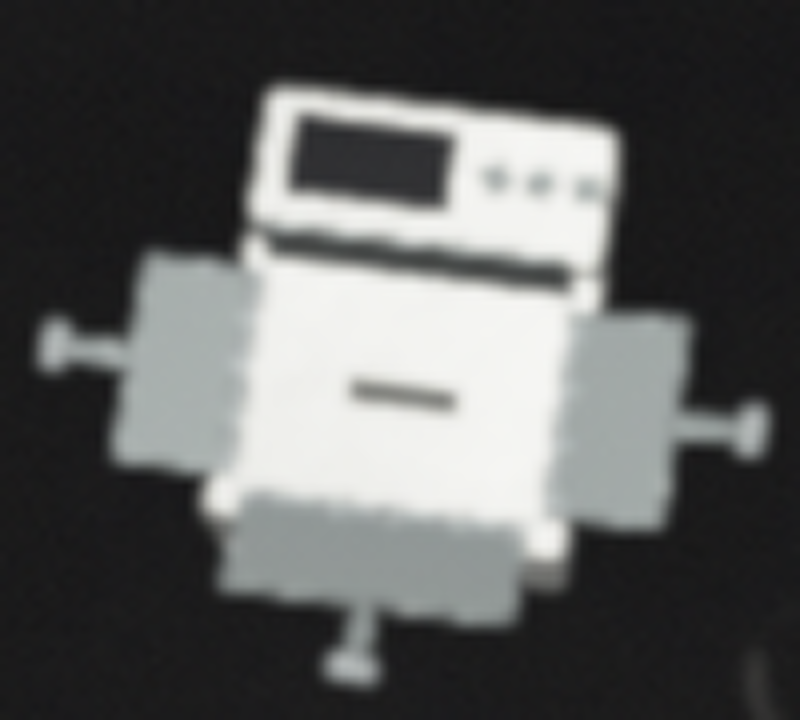

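View pics/t2.png

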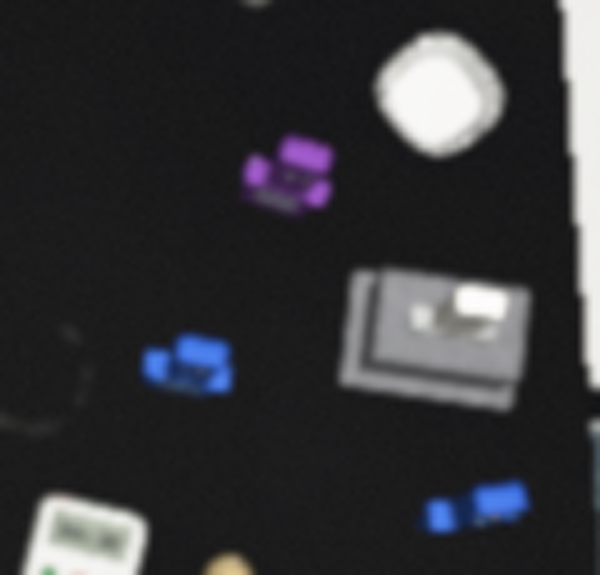

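View pics/s1.png

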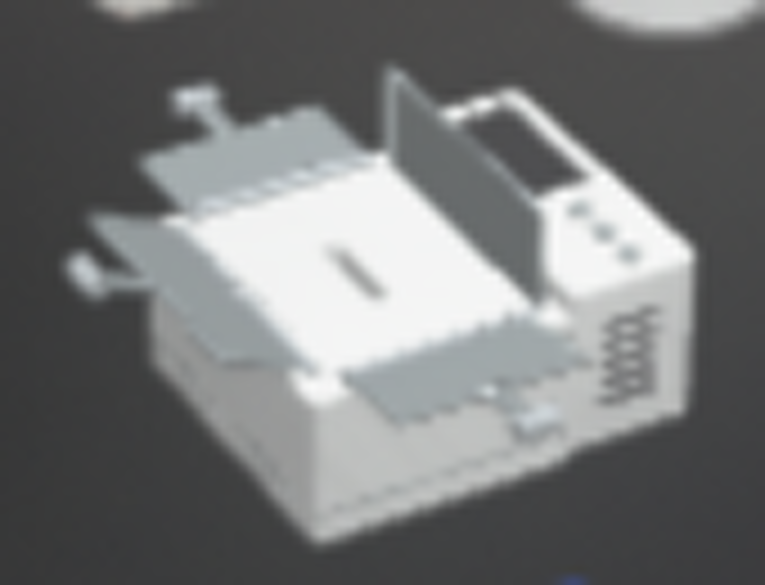

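View pics/s2.png

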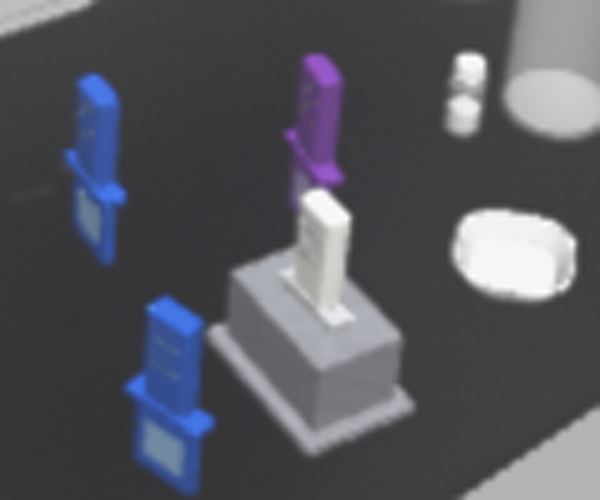

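```bash
python3 - <<'E'
from h import *
T=lambda U,V:((U+.5)/8-.5+190,(V+.5)/8-.5+120)
S=lambda U,V:((U+.5)/9-.5+225,(V+.5)/9-.5+155)
T2=lambda U,V:((U+.5)/5-.5+290,(V+.5)/5-.5+130)
S2=lambda U,V:((U+.5)/5-.5+270,(V+.5)/5-.5+205)
f=lambda p:np.round(p,4)
slot,e=tri(S(357,274),T(403,396));print("slot tri",f(slot),e,"plane",f(plane("top",*T(403,396),.06)),f(plane("scene",*S(357,274),.06)))
a,b=plane("top",*T(270,88),.072),plane("top",*T(615,126),.072);print("console",f(a),f(b),np.degrees(np.arctan2(*( (a-b)[[0,1]]*[-1,1]))),np.linalg.norm(a-b))
a,b=plane("top",*T(352,388),.06),plane("top",*T(456,404),.06);print("slotline",np.degrees(np.arctan2(*( (a-b)[[0,1]]*[-1,1]))),np.linalg.norm(a-b))
for n,s,t in(("left",(195,100),(55,345)),("right",(537,418),(752,430)),("front",(85,275),(352,667))):
    X,e=tri(S(*s),T(*t));print(n,f(X),round(e,4))
# top corners of deck front
for U,V in((205,500),(565,545)):print("frontcorner",f(plane("top",*T(U,V),.06)))
# paddle handle top
X,e=tri(S2(325,200),T2(481,302));print("paddle top",f(X),e, f(plane("top",*T2(481,302),.118)))
for U,V in((378,268),(531,289),(522,383),(370,360)):print("stand top",f(plane("top",*T2(U,V),.052)))
for U,V in((355,268),(513,410),(340,385)):print("foot",f(plane("top",*T2(U,V),.005)))
print("purple top",f(plane("top",*T2(306,153),.111)),"blue1",f(plane("top",*T2(205,350),.111)),"blue2",f(plane("top",*T2(502,498),.111)))
X,e=tri(S2(98,80),T2(205,350));print(f(X),e)
X,e=tri(S2(177,310),T2(502,498));print(f(X),e)
E
```

```text
slot tri [0.5816 0.0764 0.0594] 0.00014742202100105506 plane [0.5814 0.0764 0.06  ] [0.5811 0.0757 0.06  ]
console [0.69   0.1223 0.072 ] [0.6745 0.0016 0.072 ] -7.291527780212724 0.12169283055479603
slotline -9.654843438279904 0.03671682030668039
left [0.5997 0.1976 0.0643] 0.0009
right [ 0.5641 -0.0439  0.075 ] 0.0006
front [0.4797 0.0919 0.0936] 0.0016
frontcorner [0.5452 0.145  0.06  ]
frontcorner [0.5279 0.0205 0.06  ]
paddle top [ 0.5054 -0.3083  0.122 ] 0.00015604649324124344 [ 0.5062 -0.3094  0.118 ]
stand top [ 0.5388 -0.2709  0.052 ]
stand top [ 0.526  -0.3548  0.052 ]
stand top [ 0.4734 -0.3465  0.052 ]
stand top [ 0.4871 -0.2639  0.052 ]
foot [ 0.5488 -0.268   0.005 ]
foot [ 0.4652 -0.3536  0.005 ]
foot [ 0.4807 -0.2561  0.005 ]
purple top [ 0.5897 -0.2229  0.111 ] blue1 [ 0.4836 -0.165   0.111 ] blue2 [ 0.4039 -0.3159  0.111 ]
[ 0.4819 -0.1638  0.1175] 0.00122410290351663
[ 0.4035 -0.3152  0.113 ] 0.0005210390844141761
```

```bash
python3 - <<'E'
from h import *
f=lambda p:np.round(p,4)
s=read_state();r=R.from_quat(s["eef_rot"]).as_matrix();print("tool axes cols\n",r.round(3))
im=cv2.imread("pics/top0.png");g=cv2.cvtColor(im,cv2.COLOR_BGR2GRAY).astype(int)
# console back edge subpixel: per column, crossing of 120 going down
def edge(c0,c1,r0,r1,z,thr=130):
    pts=[]
    for c in range(c0,c1):
        col=g[r0:r1,c]
        k=np.where((col[:-1]-thr)*(col[1:]-thr)<0)[0]
        if len(k): k=k[0];pts.append((c,r0+k+(thr-col[k])/(col[k+1]-col[k])))
    W=np.array([plane("top",*p,z) for p in pts]);v=cv2.fitLine(W[:,:2].astype(np.float32),cv2.DIST_HUBER,0,.001,.001).ravel();v*=np.sign(v[1])
    print(len(pts),"yaw",np.degrees(np.arctan2(-v[0],v[1])),v[2:])
edge(226,264,125,142,.072)
edge(220,252,188,202,.075,80)   # front panel outer edge (approx z)
edge(370,392,180,190,.052,70) #stand top far edge
edge(362,390,200,216,.005,60)
# paddle handle mask
hsv=cv2.cvtColor(im,cv2.COLOR_BGR2HSV);m=((hsv[...,2]>215)).astype(np.uint8);m[:180]=0;m[200:]=0;m[:,:370]=0;m[:,395:]=0
ys,xs=np.nonzero(m);print("handle",xs.mean(),ys.mean(),len(xs),f(plane("top",xs.mean(),ys.mean(),.118)))
# slot centroid
sub=g[160:178,225:256];w=np.clip(215-sub,0,None).astype(float);w[:, :]*=(w>25);yy,xx=np.mgrid[160:178,225:256]
print("slot",(w*xx).sum()/w.sum(),(w*yy).sum()/w.sum(),f(plane("top",(w*xx).sum()/w.sum(),(w*yy).sum()/w.sum(),.06)))
d=np.c_[xx.ravel(),yy.ravel()][w.ravel()>0];print(len(d))
for n,u,v in(("redbot",150,143),("brown",127,163),("soap",250,105),("beaker",155,250),("whitebot",85,192),("timer",307,241)):print(n,f(plane("top",u,v,0)))
E
```

```text
tool axes cols
 [[-0.    -0.957  0.291]
 [-0.001  0.291  0.957]
 [-1.    -0.    -0.001]]
37 yaw -8.270113 [0.68310815 0.06376521]
28 yaw -8.597334 [0.5032075  0.09094837]
22 yaw -9.3709 [ 0.5341849  -0.30999592]
28 yaw -9.23851 [ 0.47159156 -0.30311325]
handle 384.86 190.24 50 [ 0.5056 -0.3069  0.118 ]
slot 239.89963021658744 168.98151082937136 [0.5816 0.0766 0.06  ]
31
redbot [0.6784 0.3459 0.    ]
brown [0.6183 0.4113 0.    ]
soap [0.7931 0.0497 0.    ]
beaker [0.3638 0.3202 0.    ]
whitebot [0.5331 0.5295 0.    ]
timer [ 0.3847 -0.1097  0.    ]
```

```bash
cat >> h.py <<'E'
def plan(pos,head,tilt=None):
    s=read_state();r=R.from_quat(s["eef_rot"]);p=np.array(s["ee_pos"])
    sh=r.inv().apply(np.array(pos)-p)*1000
    best=None
    for h in(head,head+180):
        a=np.radians(h);z=np.array([np.cos(a),np.sin(a),0]);x=np.array([0,0,-1.]);t=R.from_matrix(np.c_[x,np.cross(z,x),z])
        v=(r.inv()*t).as_rotvec()
        if best is None or np.linalg.norm(v)<np.linalg.norm(best): best=v
    zt=r.as_matrix()[:,2]
    print("t",round(s["time"],2),"pos",p.round(4),"jaw",round(np.degrees(np.arctan2(zt[1],zt[0])),1),"w",round(s["width"],4),"F",np.round(s["ft_force"],1),"q",np.round(s["joint_positions"],2))
    print("shift mm",sh.round(1),"turn",best.round(3))
    return sh,best
E
python3 -c "
from h import *
plan([.600,.198,.14],-8.4)"
```

```text
t 0.1 pos [0.1815 0.5977 0.2218] jaw 73.1 w 0.0871 F [ 0.2 -0.1  0.1] q [-1.3   0.33 -0.06  1.46  0.02  1.35 -0.09]
shift mm [  82.2 -516.6 -260.8] turn [ 1.423e+00 -1.000e-03  1.000e-03]
```

Emit:
arm_command(targets=[[120,0,-517,-261,1.423,0,0],[120,0,-517,-261,1.423,0,0],[120,0,-517,-261,1.423,0,0],[120,0,-517,-261,1.423,0,0],[120,0,-517,-261,1.423,0,0],[120,0,-517,-261,1.423,0,0],[120,0,-517,-261,1.423,0,0],[120,0,-517,-261,1.423,0,0],[120,0,-517,-261,1.423,0,0],[120,0,-517,-261,1.423,0,0]], newtons=15)

```text
time: 1.1
ee_pos: [0.5442, 0.2511, 0.2225]
eef_rot: [0.054, 0.705, -0.054, 0.705]
ft_force: [0.7, 0.6, 0.3]
width: 0.0463
```

```bash
python3 -c "
from h import *
plan([.600,.198,.10],-8.4)"
```

```text
t 1.1 pos [0.5442 0.2511 0.2225] jaw -8.7 w 0.0463 F [0.7 0.6 0.3] q [-0.82  0.28  0.39  1.55 -0.11  1.33 -0.58]
shift mm [122.4 -44.   63.2] turn [-0.006 -0.    -0.   ]
```

Emit:
arm_command(targets=[[120,0,-44,63,0,0,0],[120,0,-44,63,0,0,0],[120,60,-44,63,0,0,0],[120,100,-44,63,0,0,0],[120,122,-44,63,0,0,0],[120,122,-44,63,0,0,0]])

```text
time: 1.7
ee_pos: [0.5965, 0.1992, 0.0964]
eef_rot: [0.051, 0.707, -0.053, 0.703]
ft_force: [-1.0, 0.1, -0.3]
width: 0.0461
```

```bash
python3 - <<'E'
from h import *
plan([.600,.198,.050],-8.4)
for n in("scene","top"):
    cv2.imwrite(f"pics/{n}1.png",camera(n)[:,:,::-1])
a=cv2.resize(cv2.imread("pics/scene1.png")[130:220,200:320],None,fx=5,fy=5,interpolation=cv2.INTER_CUBIC)
cv2.imwrite("pics/v1.png",a)
E
```

```text
t 1.7 pos [0.5965 0.1992 0.0964] jaw -8.4 w 0.0461 F [-1.   0.1 -0.3] q [-0.7   0.46  0.39  1.61 -0.19  1.12 -0.4 ]
shift mm [46.4 -0.5  3.9] turn [-0.    -0.006  0.004]
```

View pics/v1.png

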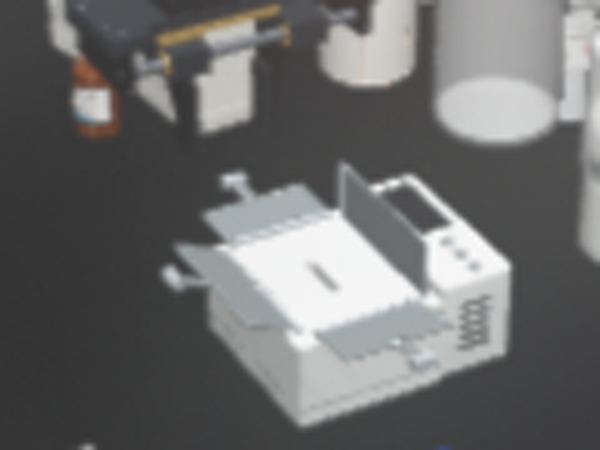

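```bash
python3 - <<'E'
from h import *
for X in([.5965,.1992,.0964],[.6,.198,.064],[.568,.2034,.0964],[.625,.195,.0964]):
    print(X,"scene",proj("scene",X).round(1),"zoom",((proj("scene",X)-[200,130])*5).round(0),"top",proj("top",X).round(1))
a=cv2.resize(cv2.imread("pics/top1.png")[120:210,150:290],None,fx=5,fy=5,interpolation=cv2.INTER_CUBIC)
cv2.imwrite("pics/v2.png",a)
E
```

```text
[0.5965, 0.1992, 0.0964] scene [245.  157.5] zoom [225. 137.] top [194. 161.]
[0.6, 0.198, 0.064] scene [246.4 165.6] zoom [232. 178.] top [196.2 162.7]
[0.568, 0.2034, 0.0964] scene [237.2 159.7] zoom [186. 149.] top [192.2 171.3]
[0.625, 0.195, 0.0964] scene [252.8 155.2] zoom [264. 126.] top [195.7 150.9]
```

View pics/v2.png

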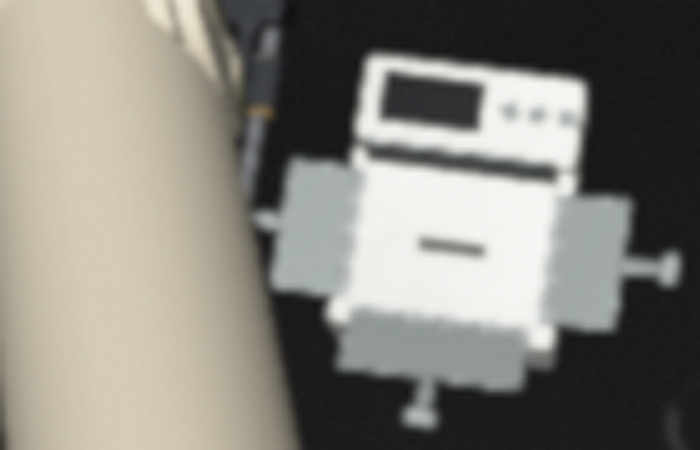

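Emit:
arm_command(targets=[[120,25,-0.5,3.5,0,-0.006,0.004],[120,49,-0.5,3.5,0,-0.006,0.004],[120,49,-0.5,3.5,0,-0.006,0.004],[255,49,-0.5,3.5,0,-0.006,0.004],[255,49,-0.5,3.5,0,-0.006,0.004],[255,49,-0.5,3.5,0,-0.006,0.004],[255,49,-0.5,3.5,0,-0.006,0.004],[255,49,-0.5,3.5,0,-0.006,0.004]])

```text
time: 2.6
ee_pos: [0.6001, 0.1998, 0.0516]
eef_rot: [0.053, 0.705, -0.05, 0.706]
ft_force: [-11.7, 0.5, 11.0]
width: 0.0155
```

```bash
python3 - <<'E'
from h import *
plan([.600,.198,.050],-8.4)
cv2.imwrite(f"pics/s2b.png",camera("scene")[:,:,::-1])
crop("pics/s2b.png",200,320,130,220,5,"pics/v3.png")
E
```

```text
t 2.6 pos [0.6001 0.1998 0.0516] jaw -8.4 w 0.0155 F [-11.7   0.5  11. ] q [-0.68  0.51  0.38  1.64 -0.21  1.03 -0.38]
shift mm [ 1.6 -1.9  0.1] turn [ 0.     0.001 -0.004]
```

View pics/v3.png

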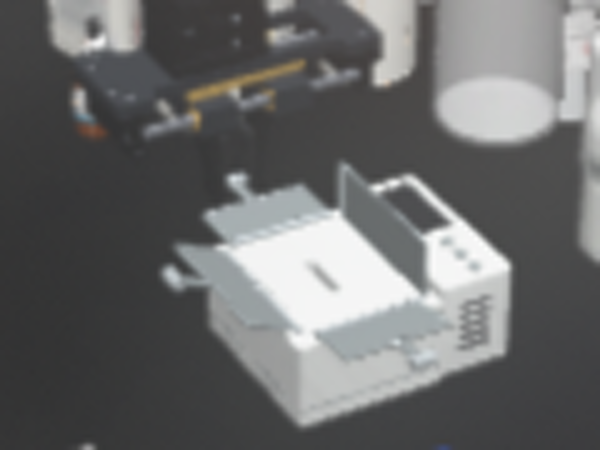

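Emit:
arm_command(targets=[[255,-14,-1,-1,0,0,0],[255,-25,-4,-1,0,0,0],[255,-36,-9,-1,0,0,0],[255,-45,-15,-1,0,0,0],[255,-53,-24,-1,0,0,0],[255,-60,-33,-1,0,0,0],[255,-65,-43,-1,0,0,0],[255,-68,-55,-1,0,0,0],[255,-69,-66,-1,0,0,0],[255,-69,-69,-1,0,0,0]])

```text
time: 3.65
ee_pos: [0.5898, 0.1328, 0.1206]
eef_rot: [0.054, 0.704, -0.049, 0.707]
ft_force: [-2.3, 12.5, -5.9]
width: 0.0153
```

```bash
python3 - <<'E'
from h import *
plan([.590,.132,.115],-8.4)
cv2.imwrite(f"pics/s3b.png",camera("scene")[:,:,::-1])
crop("pics/s3b.png",200,320,130,220,5,"pics/v4.png")
E
```

```text
t 3.65 pos [0.5898 0.1328 0.1206] jaw -8.4 w 0.0153 F [-2.3 12.5 -5.9] q [-0.64  0.37  0.42  1.67 -0.17  1.13 -0.31]
shift mm [ 5.5 -0.8  0.3] turn [ 0.001  0.004 -0.008]
```

View pics/v4.png

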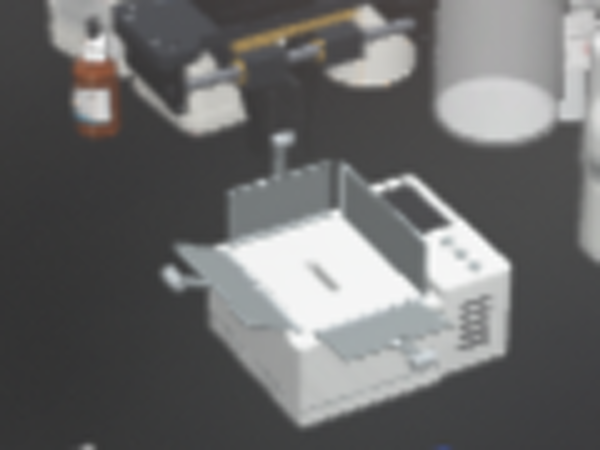

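Emit:
arm_command(targets=[[120,0,1,0,0,0,0],[120,0,2,0,0,0,0],[120,0,2,0,0,0,0],[120,-30,2,0,0,0,0],[120,-70,2,0,0,0,0],[120,-80,2,0,0,0,0]])

```text
time: 4.3
ee_pos: [0.5929, 0.132, 0.2052]
eef_rot: [0.054, 0.701, -0.05, 0.71]
ft_force: [0.6, -0.4, 0.4]
width: 0.0454
```

```bash
python3 - <<'E'
from h import *
plan([.4797,.0919,.18],81.6)
E
```

```text
t 4.3 pos [0.5929 0.132  0.2052] jaw -8.5 w 0.0454 F [ 0.6 -0.4  0.4] q [-0.65  0.3   0.44  1.57 -0.14  1.28 -0.34]
shift mm [  23.5  -56.5 -106.3] turn [ 1.569  0.004 -0.015]
```

Emit:
arm_command(targets=[[120,0,-56,-106,1.569,0.004,-0.015],[120,0,-56,-106,1.569,0.004,-0.015],[120,0,-56,-106,1.569,0.004,-0.015],[120,10,-56,-106,1.569,0.004,-0.015],[120,20,-56,-106,1.569,0.004,-0.015],[120,35,-56,-106,1.569,0.004,-0.015],[120,35,-56,-106,1.569,0.004,-0.015],[120,35,-56,-106,1.569,0.004,-0.015],[120,35,-56,-106,1.569,0.004,-0.015],[120,35,-56,-106,1.569,0.004,-0.015]])

```text
time: 5.3
ee_pos: [0.4782, 0.0922, 0.1646]
eef_rot: [-0.518, -0.479, 0.522, -0.478]
ft_force: [-0.7, -0.2, -0.5]
width: 0.0461
```

```bash
python3 - <<'E'
from h import *
plan([.4797,.0919,.079],81.6)
cv2.imwrite(f"pics/s5.png",camera("scene")[:,:,::-1])
crop("pics/s5.png",200,320,130,220,5,"pics/v5.png")
E
```

```text
t 5.3 pos [0.4782 0.0922 0.1646] jaw -94.8 w 0.0461 F [-0.7 -0.2 -0.5] q [-0.78  0.07  0.52  1.91 -0.03  1.18 -1.9 ]
shift mm [85.6  2.  -0. ] turn [0.064 0.003 0.005]
```

View pics/v5.png

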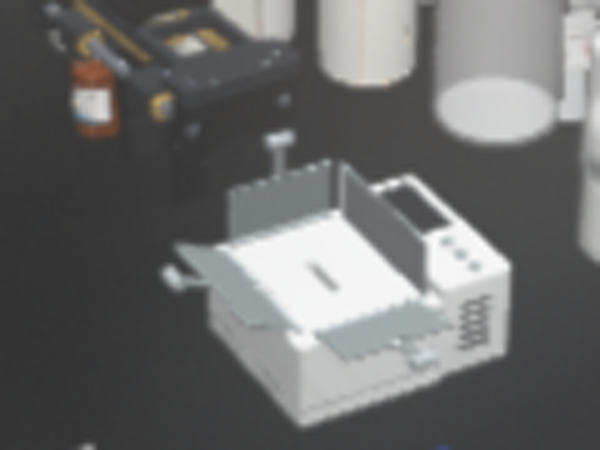

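Emit:
arm_command(targets=[[120,40,2,0,0.064,0.003,0.005],[120,75,2,0,0.064,0.003,0.005],[120,87,2,0,0.064,0.003,0.005],[120,87,2,0,0.064,0.003,0.005],[255,87,2,0,0.064,0.003,0.005],[255,87,2,0,0.064,0.003,0.005],[255,87,2,0,0.064,0.003,0.005],[255,87,2,0,0.064,0.003,0.005]])

```text
time: 6.15
ee_pos: [0.4798, 0.0926, 0.0782]
eef_rot: [0.534, 0.464, -0.533, 0.464]
ft_force: [-1.1, -0.2, -0.0]
width: 0.0217
```

```bash
python3 - <<'E'
from h import *
plan([.4800,.0919,.077],81.6)
cv2.imwrite(f"pics/s6.png",camera("scene")[:,:,::-1])
crop("pics/s6.png",200,320,130,220,5,"pics/v6.png")
E
```

```text
t 6.15 pos [0.4798 0.0926 0.0782] jaw -98.0 w 0.0217 F [-1.1 -0.2 -0. ] q [-0.76  0.18  0.52  2.   -0.11  0.98 -1.9 ]
shift mm [1.2 0.3 0.6] turn [ 0.007 -0.001 -0.001]
```

View pics/v6.png

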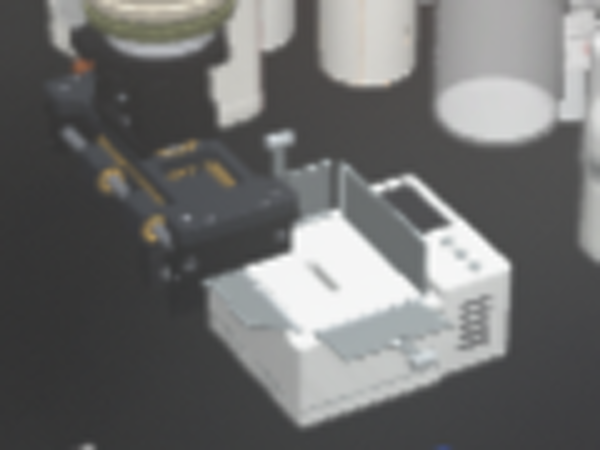

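Still closing, so I'll wait a couple of rows.

Emit:
arm_command(targets=[[255,0,0,0,0,0,0],[255,0,0,0,0,0,0],[255,0,0,0,0,0,0]])

```text
time: 6.5
ee_pos: [0.4792, 0.0913, 0.0773]
eef_rot: [-0.533, -0.464, 0.534, -0.464]
ft_force: [-0.7, -5.1, 1.4]
width: 0.0153
```

Emit:
arm_command(targets=[[255,-10,6,0.5,0,0,0],[255,-20,15,0.5,0,0,0],[255,-27,25,0.5,0,0,0],[255,-33,37,0.5,0,0,0],[255,-36,48,0.5,0,0,0],[255,-37,59,0.5,0,0,0],[255,-37,63,0.5,0,0,0],[255,-37,63,0.5,0,0,0]])

```text
time: 7.3
ee_pos: [0.5415, 0.0821, 0.1153]
eef_rot: [-0.533, -0.464, 0.535, -0.463]
ft_force: [-8.2, -5.3, 8.2]
width: 0.0155
```

```bash
python3 - <<'E'
from h import *
plan([.539,.0828,.115],81.6)
cv2.imwrite(f"pics/s7.png",camera("scene")[:,:,::-1])
crop("pics/s7.png",200,320,130,220,5,"pics/v7.png")
E
```

```text
t 7.3 pos [0.5415 0.0821 0.1153] jaw -98.1 w 0.0155 F [-8.2 -5.3  8.2] q [-0.7   0.27  0.54  1.82 -0.15  1.09 -1.82]
shift mm [ 0.3 -2.6 -0.4] turn [0.006 0.001 0.003]
```

View pics/v7.png

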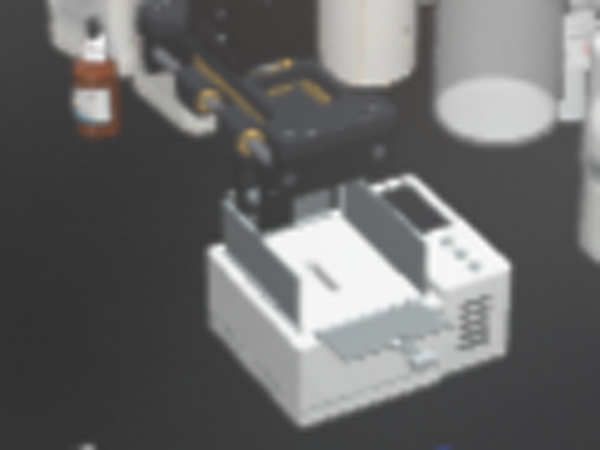

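Emit:
arm_command(targets=[[120,0,-1.5,0,0,0,0],[120,0,-1.5,0,0,0,0],[120,0,-1.5,0,0,0,0],[120,-30,-2,0,0,0,0],[120,-70,-2,0,0,0,0],[120,-80,-2,0,0,0,0]])

```text
time: 7.95
ee_pos: [0.5419, 0.0839, 0.1987]
eef_rot: [0.536, 0.463, -0.532, 0.464]
ft_force: [0.7, 0.1, 0.9]
width: 0.0449
```

```bash
python3 - <<'E'
from h import *
plan([.5641,-.0439,.14],-8.4)
E
```

```text
t 7.95 pos [0.5419 0.0839 0.1987] jaw -98.0 w 0.0449 F [0.7 0.1 0.9] q [-0.72  0.18  0.55  1.73 -0.1   1.25 -1.86]
shift mm [ 58.5  39.6 123.6] turn [-1.564e+00  1.000e-03 -6.000e-03]
```

Emit:
arm_command(targets=[[120,0,40,124,-1.564,0,0],[120,0,40,124,-1.564,0,0],[120,0,40,124,-1.564,0,0],[120,0,40,124,-1.564,0,0],[120,0,40,124,-1.564,0,0],[120,10,40,124,-1.564,0,0],[120,20,40,124,-1.564,0,0],[120,40,40,124,-1.564,0,0],[120,58,40,124,-1.564,0,0],[120,58,40,124,-1.564,0,0]])

```text
time: 8.95
ee_pos: [0.5608, -0.0446, 0.1337]
eef_rot: [0.088, 0.703, -0.088, 0.7]
ft_force: [-0.4, -0.9, 0.1]
width: 0.0461
```

```bash
python3 - <<'E'
from h import *
plan([.5641,-.0439,.059],-8.4)
cv2.imwrite(f"pics/s8.png",camera("scene")[:,:,::-1])
crop("pics/s8.png",200,320,130,220,5,"pics/v8.png")
E
```

```text
t 8.95 pos [ 0.5608 -0.0446  0.1337] jaw -14.3 w 0.0461 F [-0.4 -0.9  0.1] q [-0.38  0.28  0.45  1.76 -0.13  1.14 -0.15]
shift mm [74.7  1.5  3.4] turn [-0.104 -0.004  0.001]
```

View pics/v8.png

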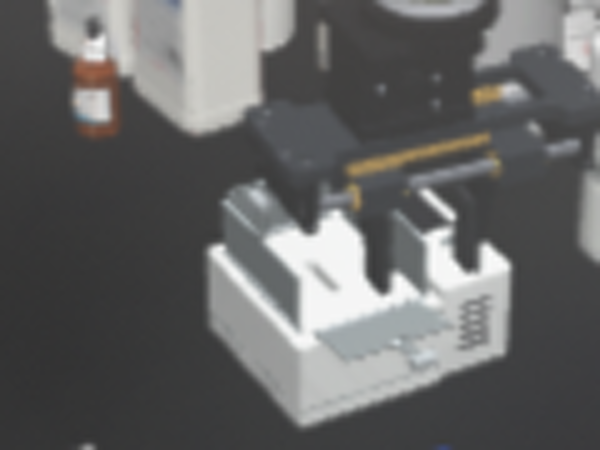

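Emit:
arm_command(targets=[[120,25,1.5,3,-0.1,0,0],[120,55,1.5,3,-0.1,0,0],[120,75,1.5,3,-0.1,0,0],[120,75,1.5,3,-0.1,0,0],[255,75,1.5,3,-0.1,0,0],[255,75,1.5,3,-0.1,0,0],[255,75,1.5,3,-0.1,0,0],[255,75,1.5,3,-0.1,0,0],[255,75,1.5,3,-0.1,0,0],[255,75,1.5,3,-0.1,0,0]])

```text
time: 10.0
ee_pos: [0.5635, -0.0442, 0.0609]
eef_rot: [0.056, 0.706, -0.055, 0.703]
ft_force: [-5.9, 0.9, 1.1]
width: 0.0157
```

```bash
python3 - <<'E'
from h import *
plan([.5641,-.0439,.059],-8.4)
cv2.imwrite(f"pics/s9.png",camera("scene")[:,:,::-1])
crop("pics/s9.png",200,320,130,220,5,"pics/v9.png")
E
```

```text
t 10.0 pos [ 0.5635 -0.0442  0.0609] jaw -9.0 w 0.0157 F [-5.9  0.9  1.1] q [-0.35  0.37  0.41  1.82 -0.17  1.   -0.02]
shift mm [1.9 0.4 0.5] turn [-0.011 -0.004 -0.   ]
```

View pics/v9.png

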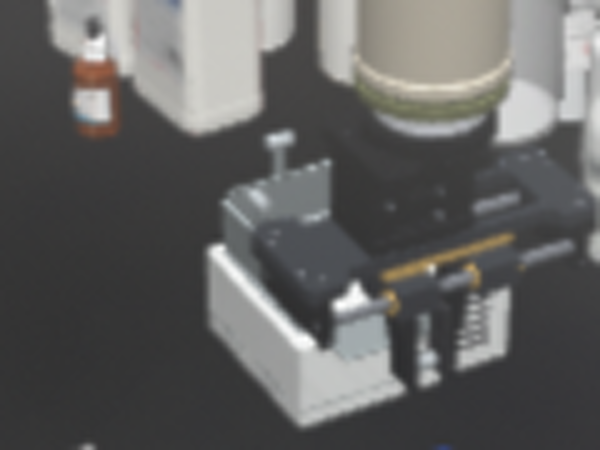

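Emit:
arm_command(targets=[[255,-12,3,-0.5,0,0,0],[255,-23,9,-0.5,0,0,0],[255,-33,17,-0.5,0,0,0],[255,-42,26,-0.5,0,0,0],[255,-48,37,-0.5,0,0,0],[255,-52,49,-0.5,0,0,0],[255,-54,57,-0.5,0,0,0],[255,-54,65,-0.5,0,0,0],[255,-54,69,-0.5,0,0,0],[255,-54,69,-0.5,0,0,0]])

```text
time: 11.05
ee_pos: [0.5742, 0.0246, 0.117]
eef_rot: [0.055, 0.706, -0.055, 0.704]
ft_force: [-15.3, 0.1, 12.5]
width: 0.0156
```

```bash
python3 - <<'E'
from h import *
plan([.5733,.0211,.115],-8.4)
cv2.imwrite(f"pics/s10.png",camera("scene")[:,:,::-1])
crop("pics/s10.png",200,320,130,220,5,"pics/v10.png")
E
```

```text
t 11.05 pos [0.5742 0.0246 0.117 ] jaw -9.0 w 0.0156 F [-15.3   0.1  12.5] q [-0.45  0.32  0.4   1.74 -0.14  1.11 -0.17]
shift mm [ 2.  -3.6 -0.3] turn [-0.01  -0.003 -0.   ]
```

View pics/v10.png

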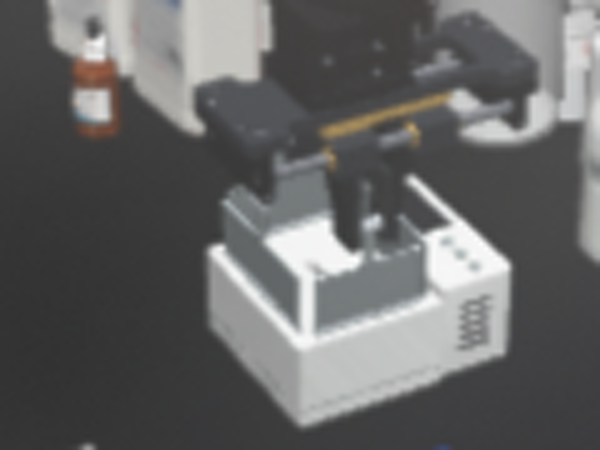

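Emit:
arm_command(targets=[[120,0,0,-0.5,0,0,0],[120,0,0,-0.5,0,0,0],[120,0,0,-0.5,0,0,0],[120,-30,0,-0.5,0,0,0],[120,-70,0,-0.5,0,0,0],[120,-100,0,-0.5,0,0,0],[120,-100,-40,-0.5,0,0,0],[120,-100,-80,-0.5,0,0,0],[120,-100,-130,-0.5,0,0,0],[120,-100,-180,-0.5,0,0,0]])

```text
time: 12.1
ee_pos: [0.547, -0.1554, 0.2161]
eef_rot: [0.055, 0.705, -0.055, 0.705]
ft_force: [1.2, 0.3, -0.3]
width: 0.046
```

```bash
python3 - <<'E'
from h import *
plan([.5056,-.308,.20],-9.3)
for n in("scene","top"):
    cv2.imwrite(f"pics/{n}11.png",camera(n)[:,:,::-1])
crop("pics/scene11.png",225,310,145,220,9,"pics/v11.png")
crop("pics/top11.png",190,290,120,210,8,"pics/w11.png")
E
```

```text
t 12.1 pos [ 0.547  -0.1554  0.2161] jaw -8.9 w 0.046 F [ 1.2  0.3 -0.3] q [-0.25  0.22  0.53  1.65 -0.11  1.3   0.14]
shift mm [  16.  -157.2  -17.2] turn [ 0.006  0.001 -0.   ]
```

View pics/v11.png

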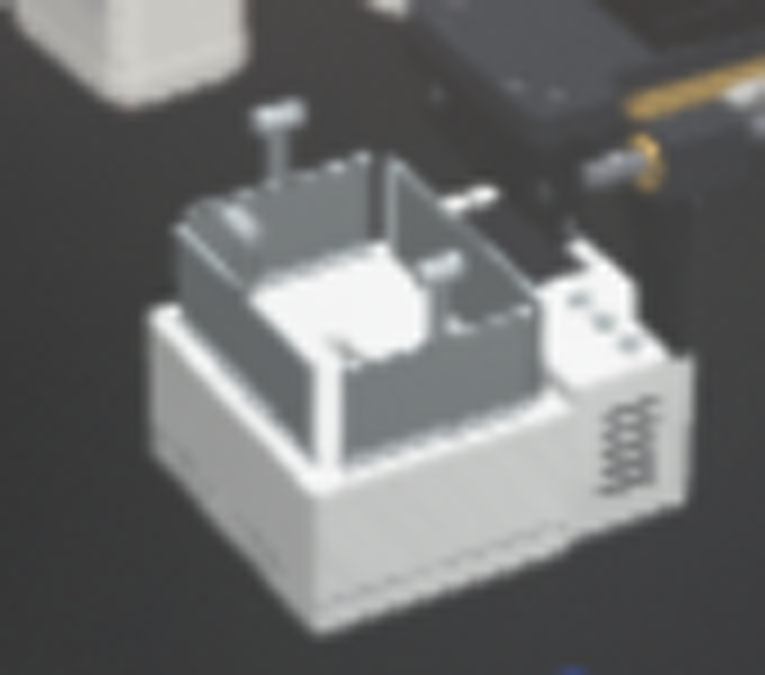

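View pics/w11.png

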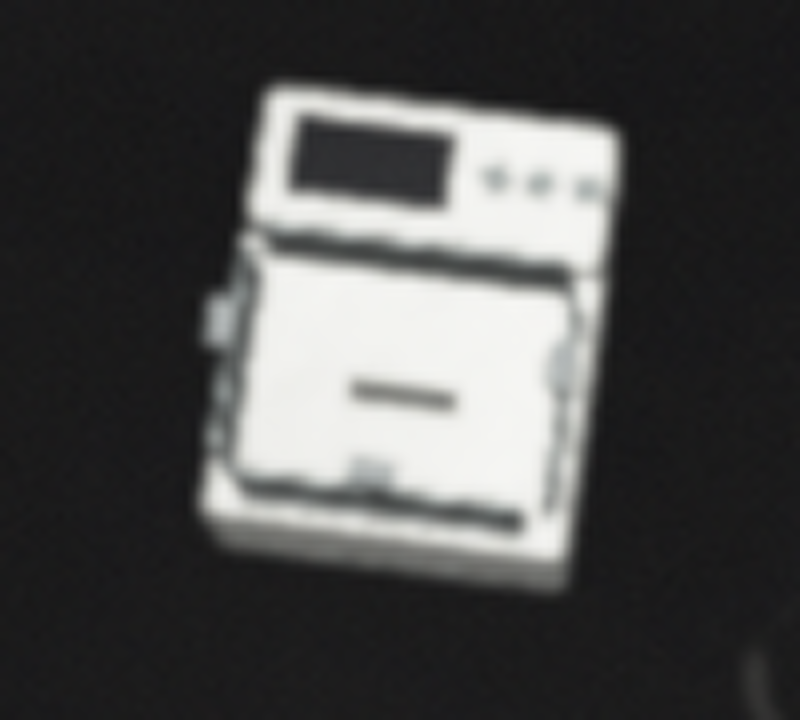

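```bash
python3 - <<'E'
from h import *
T=lambda U,V:((U+.5)/8-.5+190,(V+.5)/8-.5+120)
S=lambda U,V:((U+.5)/9-.5+225,(V+.5)/9-.5+145)
a=np.radians(-8.4);xh=np.array([np.cos(a),np.sin(a),0]);yh=np.array([-np.sin(a),np.cos(a),0]);slot=np.array([.5816,.0765,.063])
for n,s,t,h,o in(("left",(278,116),(217,322),56,yh),("right",(441,266),(561,368),56,-yh),("front",(238,221),(372,472),43,-xh)):
    X,e=tri(S(*s),T(*t));d=X-slot
    print(n,X.round(4),round(e,4),"expected",(slot+o*h/1000+[0,0,.066]).round(4),"out of hinge mm",(d@o*1000-h).round(1),"deg short",np.degrees(np.arctan2(d@o*1000-h,d[2]*1000)).round(1))
E
```

```text
left [0.5906 0.1336 0.1297] 0.0008 expected [0.5898 0.1319 0.129 ] out of hinge mm 1.8 deg short 1.5
right [0.5731 0.0201 0.1325] 0.0012 expected [0.5734 0.0211 0.129 ] out of hinge mm 1.1 deg short 0.9
front [0.5376 0.0827 0.1329] 0.0015 expected [0.5391 0.0828 0.129 ] out of hinge mm 1.5 deg short 1.2
```

Emit:
arm_command(targets=[[120,16,-157.5,-17,0.006,0,0],[120,16,-157.5,-17,0.006,0,0],[120,16,-157.5,-17,0.006,0,0],[120,16,-157.5,-17,0.006,0,0],[120,40,-157.5,-17,0.006,0,0],[120,75,-157.5,-17,0.006,0,0],[120,75,-157.5,-17,0.006,0,0],[120,75,-157.5,-17,0.006,0,0]])

```text
time: 13.0
ee_pos: [0.5058, -0.3066, 0.141]
eef_rot: [0.057, 0.705, -0.057, 0.704]
ft_force: [0.2, -0.8, 0.7]
width: 0.0458
```

```bash
python3 - <<'E'
from h import *
plan([.506,-.3085,.079],-9.3)
cv2.imwrite(f"pics/s12.png",camera("scene")[:,:,::-1])
crop("pics/s12.png",270,390,205,305,5,"pics/v12.png")
E
```

```text
t 13.0 pos [ 0.5058 -0.3066  0.141 ] jaw -9.3 w 0.0458 F [ 0.2 -0.8  0.7] q [-0.02  0.35  0.6   1.68 -0.21  1.17  0.47]
shift mm [62.  -1.9  0.5] turn [-0.    -0.001  0.   ]
```

View pics/v12.png

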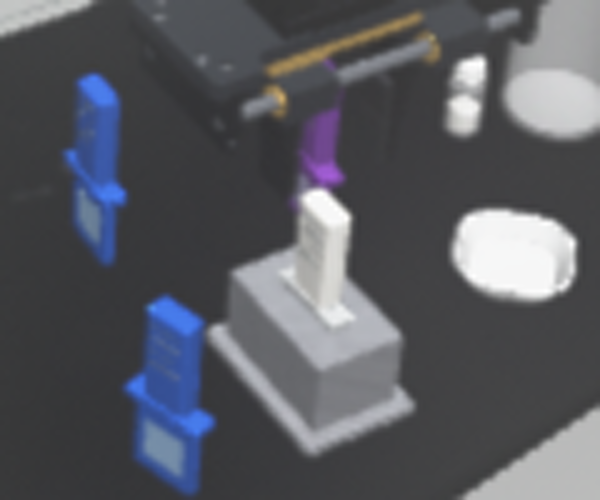

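Emit:
arm_command(targets=[[120,20,-1.9,0.5,0,0,0],[120,40,-1.9,0.5,0,0,0],[120,60,-1.9,0.5,0,0,0],[120,60,-1.9,0.5,0,0,0],[120,60,-1.9,0.5,0,0,0]])

```text
time: 13.55
ee_pos: [0.5066, -0.3091, 0.0821]
eef_rot: [0.057, 0.704, -0.058, 0.705]
ft_force: [1.0, -0.2, -0.1]
width: 0.0463
```

```bash
python3 - <<'E'
from h import *
plan([.506,-.3085,.079],-9.3)
cv2.imwrite(f"pics/s13.png",camera("scene")[:,:,::-1])
crop("pics/s13.png",270,390,205,305,5,"pics/v13.png")
E
```

```text
t 13.55 pos [ 0.5066 -0.3091  0.0821] jaw -9.3 w 0.0463 F [ 1.  -0.2 -0.1] q [ 0.01  0.42  0.57  1.74 -0.26  1.06  0.51]
shift mm [ 3.1  0.5 -0.7] turn [-0.     0.001  0.   ]
```

View pics/v13.png

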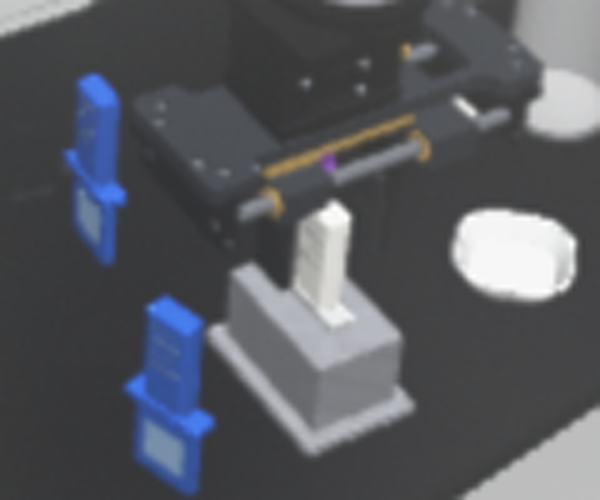

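The handle stands between the open fingers, so I'll close on it.

Emit:
arm_command(targets=[[255,3,0,-0.5,0,0,0],[255,3,0,-0.5,0,0,0],[255,3,0,-0.5,0,0,0],[255,3,0,-0.5,0,0,0],[255,3,0,-0.5,0,0,0],[255,3,0,-0.5,0,0,0],[255,3,0,-0.5,0,0,0]], newtons=30)

```text
time: 14.3
ee_pos: [0.5052, -0.3087, 0.0774]
eef_rot: [0.058, 0.705, -0.058, 0.705]
ft_force: [-0.6, 0.4, 2.1]
width: 0.0139
```

```bash
python3 - <<'E'
from h import *
plan([.506,-.3085,.079],-9.3)
E
```

```text
t 14.3 pos [ 0.5052 -0.3087  0.0774] jaw -9.3 w 0.0139 F [-0.6  0.4  2.1] q [ 0.01  0.42  0.57  1.74 -0.26  1.05  0.51]
shift mm [-1.6  0.3  0.8] turn [-0.001 -0.001 -0.   ]
```

Emit:
arm_command(targets=[[255,-10,0,0,0,0,0],[255,-40,0,0,0,0,0],[255,-80,0,0,0,0,0],[255,-120,0,0,0,0,0],[255,-160,0,0,0,0,0],[255,-160,0,0,0,0,0],[255,-160,0,0,0,0,0]])

```text
time: 15.0
ee_pos: [0.5055, -0.3089, 0.2383]
eef_rot: [0.058, 0.704, -0.058, 0.705]
ft_force: [-0.1, -0.9, -1.8]
width: 0.0138
```

```bash
python3 - <<'E'
from h import *
plan([.5816,.0765,.235],-8.4)
for n in("scene","top"):
    cv2.imwrite(f"pics/{n}14.png",camera(n)[:,:,::-1])
crop("pics/scene14.png",270,390,165,285,5,"pics/v14.png")
crop("pics/top14.png",290,410,130,245,5,"pics/w14.png")
E
```

```text
t 15.0 pos [ 0.5055 -0.3089  0.2383] jaw -9.3 w 0.0138 F [-0.1 -0.9 -1.8] q [-0.04  0.28  0.62  1.56 -0.16  1.36  0.44]
shift mm [  3.3 392.6  12.5] turn [-0.016  0.001  0.   ]
```

View pics/v14.png

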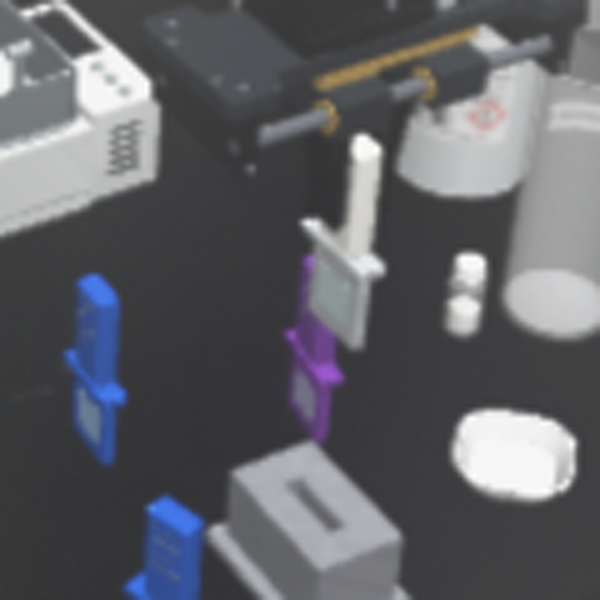

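Emit:
arm_command(targets=[[255,0,50,2,-0.016,0,0],[255,0,100,4,-0.016,0,0],[255,0,150,6,-0.016,0,0],[255,0,200,8,-0.016,0,0],[255,0,250,10,-0.016,0,0],[255,0,300,12,-0.016,0,0],[255,0,340,12.5,-0.016,0,0],[255,0,370,12.5,-0.016,0,0],[255,0,390,12.5,-0.016,0,0],[255,0,392.6,12.5,-0.016,0,0]])

```text
time: 16.1
ee_pos: [0.5805, 0.0801, 0.2355]
eef_rot: [0.05, 0.707, -0.05, 0.704]
ft_force: [-0.7, 1.0, -1.4]
width: 0.0138
```

Emit:
arm_command(targets=[[255,0,0,0,0,0,0],[255,0,0,0,0,0,0]])

```text
time: 16.3
ee_pos: [0.5811, 0.0749, 0.2368]
eef_rot: [0.052, 0.706, -0.053, 0.705]
ft_force: [-0.4, -0.9, -0.7]
width: 0.0132
```

```bash
python3 - <<'E'
from h import *
plan([.5816,.0765,.190],-8.4)
for n in("scene","top"):
    cv2.imwrite(f"pics/{n}15.png",camera(n)[:,:,::-1])
crop("pics/scene15.png",215,315,120,220,7,"pics/v15.png")
E
```

```text
t 16.3 pos [0.5811 0.0749 0.2368] jaw -8.5 w 0.0132 F [-0.4 -0.9 -0.7] q [-0.53  0.24  0.39  1.57 -0.09  1.35 -0.28]
shift mm [46.8  1.7  0.3] turn [-0.002 -0.001  0.001]
```

View pics/v15.png

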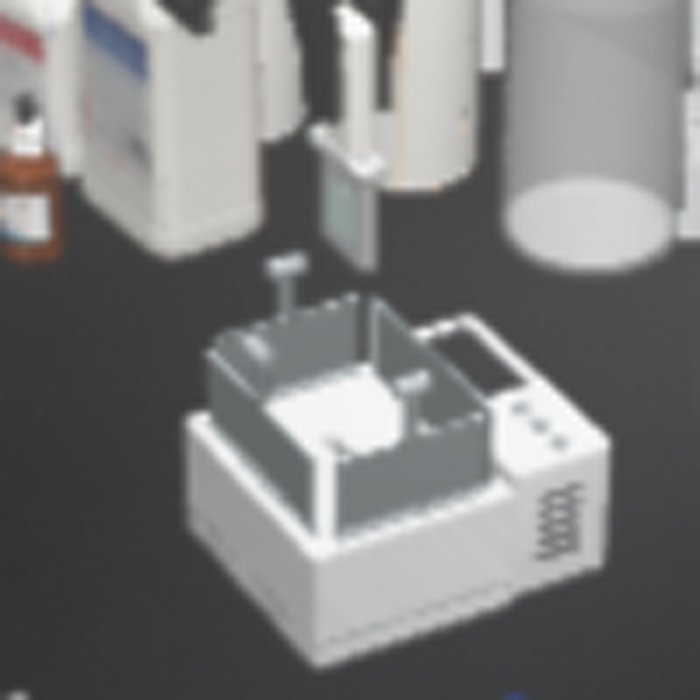

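```bash
python3 - <<'E'
from h import *
a=np.radians(-8.4);xh=np.array([np.cos(a),np.sin(a),0]);yh=np.array([-np.sin(a),np.cos(a),0])
o=np.array([.5811,.0749,.1664])
def Z(X): return (((proj("scene",X)-[215,120])+.5)*7-.5).round(0)
img=cv2.imread("pics/v15.png")
def poly(pts,c):
    cv2.polylines(img,[np.array([Z(p) for p in pts],np.int32)],True,c,1)
up=np.array([0,0,1])
for sx in(-1,1):
    poly([o+xh*.003*sx+yh*.018*i+up*h for i,h in((-1,0),(1,0),(1,.045),(-1,.045))],(0,0,255))
    poly([o+xh*.007*sx+yh*.023*i+up*h for i,h in((-1,.045),(1,.045),(1,.051),(-1,.051))],(0,255,0))
    poly([o+xh*.007*sx+yh*.013*i+up*h for i,h in((-1,.051),(1,.051),(1,.111),(-1,.111))],(255,0,255))
cv2.imwrite("pics/v15b.png",cv2.resize(img[0:300,250:450],None,fx=2.9,fy=2,interpolation=cv2.INTER_LINEAR))
E
```

```text
(no output)
```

View pics/v15b.png

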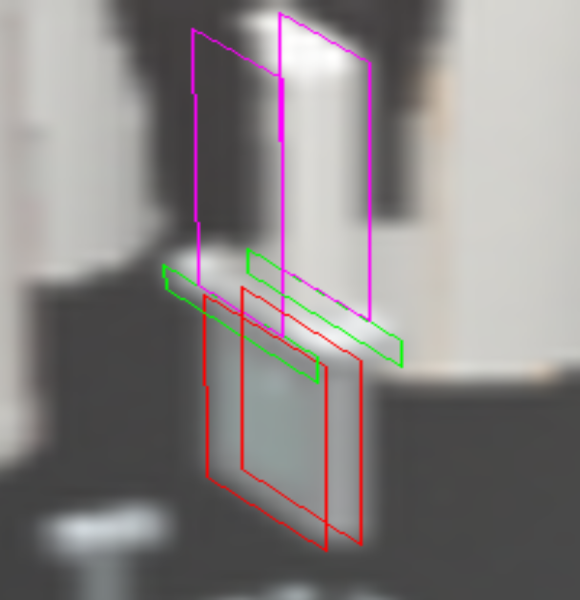

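Emit:
arm_command(targets=[[255,20,1.7,0.3,0,0,0],[255,45,1.7,0.3,0,0,0],[255,70,1.7,0.3,0,0,0],[255,90,1.7,0.3,0,0,0],[255,95,1.7,0.3,0,0,0],[255,95,1.7,0.3,0,0,0],[255,95,1.7,0.3,0,0,0]])

```text
time: 17.1
ee_pos: [0.5824, 0.078, 0.1435]
eef_rot: [0.052, 0.705, -0.052, 0.705]
ft_force: [0.2, -0.2, -1.0]
width: 0.0139
```

```bash
python3 - <<'E'
from h import *
plan([.5816,.0765,.125],-8.4)
for n in("scene","top"):
    cv2.imwrite(f"pics/{n}16.png",camera(n)[:,:,::-1])
crop("pics/scene16.png",225,310,135,215,9,"pics/v16.png")
E
```

```text
t 17.1 pos [0.5824 0.078  0.1435] jaw -8.5 w 0.0139 F [ 0.2 -0.2 -1. ] q [-0.52  0.31  0.37  1.68 -0.12  1.17 -0.26]
shift mm [18.5 -1.6 -0.6] turn [-0.001  0.001 -0.001]
```

View pics/v16.png

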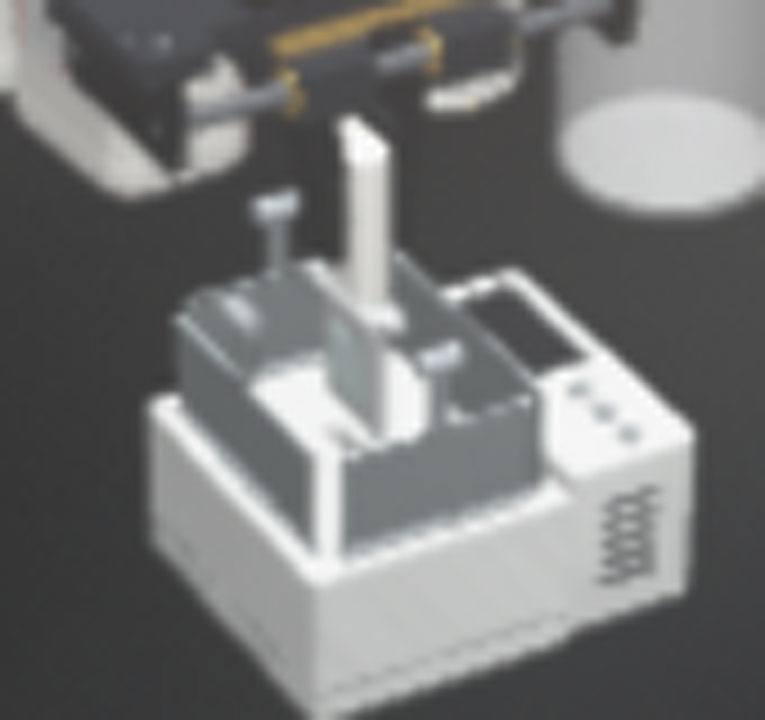

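Emit:
arm_command(targets=[[255,0,0,0,0,0,0],[255,0,0,0,0,0,0]])

```text
time: 17.4
ee_pos: [0.5821, 0.0784, 0.1429]
eef_rot: [0.052, 0.705, -0.052, 0.705]
ft_force: [-0.0, -0.4, -0.5]
width: 0.0137
```

Emit:
arm_command(targets=[[255,0,0,0,0,0,0]])

```text
time: 17.5
ee_pos: [0.5819, 0.0784, 0.1426]
eef_rot: [0.052, 0.705, -0.052, 0.705]
ft_force: [-0.7, -0.6, -1.1]
width: 0.0139
```

```bash
python3 - <<'E'
from h import *
for i in range(6):
    camera("top");s=read_state();print(s["time"],np.round(s["ee_pos"],4),np.round(s["ft_force"],1))
plan([.5816,.0765,.125],-8.4)
E
```

```text
17.55 [0.5819 0.0784 0.1425] [ 0.1 -0.  -1.1]
17.6 [0.5818 0.0784 0.1424] [ 0.5  0.6 -1.9]
17.65 [0.5818 0.0784 0.1424] [-0.3  0.3 -0.3]
17.7 [0.5818 0.0784 0.1423] [-0.6 -0.2 -1.4]
17.75 [0.5818 0.0784 0.1423] [-0.3 -0.  -0.6]
17.8 [0.5818 0.0784 0.1423] [ 1.  -0.1 -0.7]
t 17.8 pos [0.5818 0.0784 0.1423] jaw -8.4 w 0.0134 F [ 1.  -0.1 -0.7] q [-0.52  0.31  0.37  1.69 -0.12  1.17 -0.26]
shift mm [17.3 -1.9  0.1] turn [-0.    -0.001 -0.   ]
```

```bash
python3 - <<'E'
from h import *
im=camera("scene");cv2.imwrite("pics/s17.png",im[:,:,::-1]);s=read_state();p=np.array(s["ee_pos"])
a=np.radians(-8.4);xh=np.array([np.cos(a),np.sin(a),0]);yh=np.array([-np.sin(a),np.cos(a),0]);up=np.array([0,0,1])
o=p-[0,0,.0704]
k=14;u0,u1,v0,v1=250,285,140,190
img=cv2.resize(im[v0:v1,u0:u1,::-1],None,fx=k,fy=k,interpolation=cv2.INTER_CUBIC)
Z=lambda X:(((proj("scene",X)-[u0,v0])+.5)*k-.5)
def poly(pts,c): cv2.polylines(img,[np.array([Z(q) for q in pts],np.int32)],True,c,1)
for sx in(-1,1):
    poly([o+xh*.003*sx+yh*.018*i+up*h for i,h in((-1,0),(1,0),(1,.045),(-1,.045))],(0,0,255))
    poly([o+xh*.007*sx+yh*.023*i+up*h for i,h in((-1,.045),(1,.045),(1,.051),(-1,.051))],(0,255,0))
sl=np.array([.5816,.0765,.06])
poly([sl+xh*.004*i+yh*.019*j for i,j in((-1,-1),(1,-1),(1,1),(-1,1))],(255,0,0))
cv2.imwrite("pics/v17.png",img);print(img.shape, (Z(o+yh*.001)-Z(o)),Z(o+xh*.001)-Z(o))
# slot overlay in the initial picture
im=cv2.imread("pics/scene0.png");img=cv2.resize(im[v0:v1+10,u0:u1],None,fx=k,fy=k,interpolation=cv2.INTER_CUBIC)
poly([sl+xh*.004*i+yh*.019*j for i,j in((-1,-1),(1,-1),(1,1),(-1,1))],(255,0,0));cv2.imwrite("pics/v17b.png",img[200:])
E
```

```text
(700, 490, 3) [-2.16679433 -2.17475313] [ 3.9089749 -1.2290104]
```

View pics/v17.png

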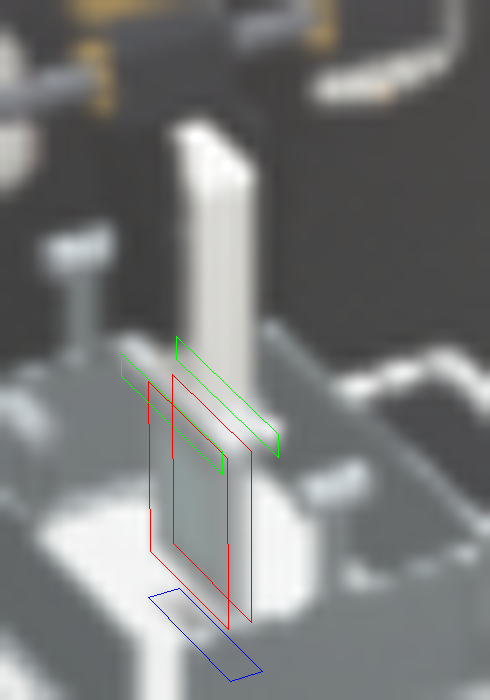

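View pics/v17b.png

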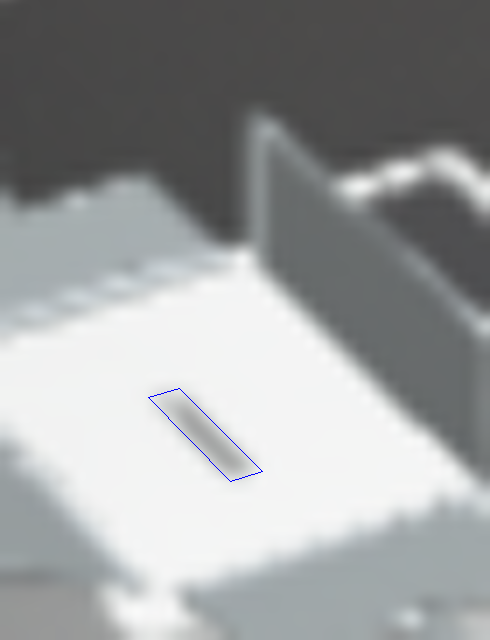

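Emit:
arm_command(targets=[[255,3,-2,0,0,0,0],[255,7,-2,0,0,0,0],[255,11,-2,0,0,0,0],[255,14,-2,0,0,0,0],[255,17,-2,0,0,0,0]])

```text
time: 18.35
ee_pos: [0.5814, 0.0764, 0.1249]
eef_rot: [0.052, 0.705, -0.052, 0.705]
ft_force: [0.1, 0.8, -0.6]
width: 0.014
```

```bash
python3 - <<'E'
from h import *
for i in range(3):
    camera("top");s=read_state();print(s["time"],np.round(s["ee_pos"],4),np.round(s["ft_force"],1),np.round(s["torque"],2))
plan([.5816,.0765,.0955],-8.4)
E
```

```text
18.4 [0.5812 0.0764 0.1245] [ 0.3 -0.5 -1.3] [-0.09  0.04  0.01]
18.45 [0.5812 0.0764 0.1248] [ 0.4 -0.2 -0.7] [-0.05  0.08  0.02]
18.5 [0.5814 0.0764 0.1251] [ 1.3  0.4 -0.3] [-0.09  0.01 -0.03]
t 18.5 pos [0.5814 0.0764 0.1251] jaw -8.4 w 0.0135 F [ 1.3  0.4 -0.3] q [-0.51  0.33  0.37  1.71 -0.13  1.13 -0.25]
shift mm [29.6  0.2  0.2] turn [-0.    -0.001  0.   ]
```

Emit:
arm_command(targets=[[255,3,0,0,0,0,0],[255,6,0,0,0,0,0],[255,9,0,0,0,0,0],[255,12,0,0,0,0,0],[255,12,0,0,0,0,0]])

```text
time: 19.0
ee_pos: [0.5812, 0.0764, 0.1128]
eef_rot: [0.052, 0.706, -0.052, 0.705]
ft_force: [0.1, 0.3, -1.2]
width: 0.0139
```

```bash
python3 - <<'E'
from h import *
plan([.5816,.0765,.0955],-8.4)
cv2.imwrite("pics/s18.png",camera("scene")[:,:,::-1])
crop("pics/s18.png",225,310,135,215,9,"pics/v18.png")
E
```

```text
t 19.0 pos [0.5812 0.0764 0.1128] jaw -8.4 w 0.0139 F [ 0.1  0.3 -1.2] q [-0.51  0.34  0.37  1.72 -0.13  1.11 -0.25]
shift mm [17.3  0.2  0.4] turn [-0.    -0.001  0.   ]
```

View pics/v18.png

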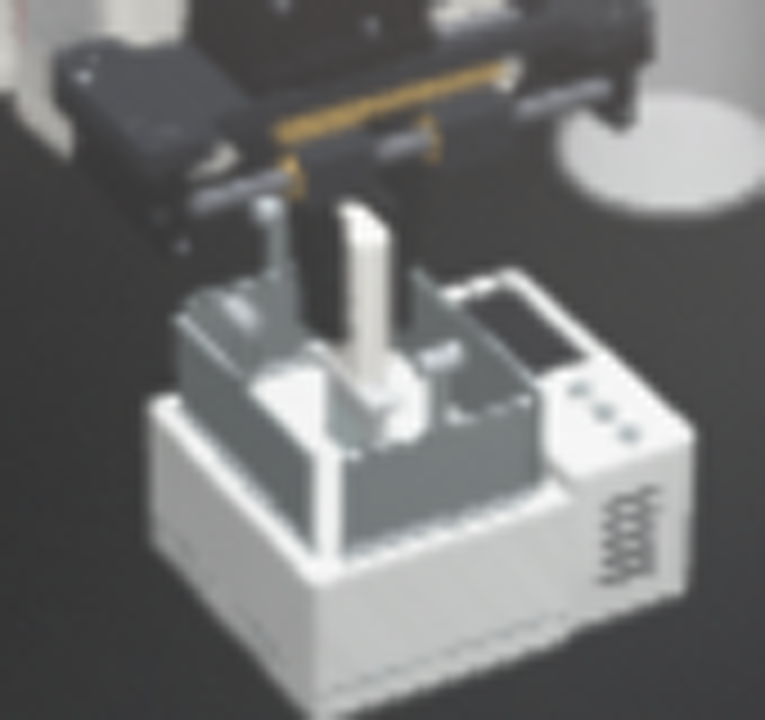

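The blade is entering freely, with no contact force, so I'll go down the remaining 17 mm.

Emit:
arm_command(targets=[[255,3,0,0,0,0,0],[255,6,0,0,0,0,0],[255,9,0,0,0,0,0],[255,12,0,0,0,0,0],[255,15,0,0,0,0,0],[255,17,0,0,0,0,0],[255,17,0,0,0,0,0],[255,17,0,0,0,0,0]])

```text
time: 19.85
ee_pos: [0.5815, 0.0764, 0.0963]
eef_rot: [0.052, 0.705, -0.052, 0.705]
ft_force: [-0.1, -0.2, -2.1]
width: 0.0137
```

```bash
python3 - <<'E'
from h import *
for i in range(4):
    im=camera("scene");s=read_state();print(s["time"],np.round(s["ee_pos"],4),np.round(s["ft_force"],1),np.round(s["torque"],2),s["width"])
cv2.imwrite("pics/s19.png",im[:,:,::-1])
cv2.imwrite("pics/t19.png",camera("top")[:,:,::-1])
crop("pics/s19.png",225,310,135,215,9,"pics/v19.png")
plan([.5816,.0765,.0955],-8.4)
E
```

```text
19.9 [0.5816 0.0764 0.0965] [-0.6  0.5 -0.9] [-0.07  0.07  0.04] 0.01401359794181585
19.95 [0.5816 0.0764 0.0965] [-0.1 -0.2  0. ] [-0.09  0.05  0.02] 0.013706986280811777
20.0 [0.5816 0.0764 0.0965] [-0.1 -0.4 -0.6] [-0.05  0.04  0.01] 0.013790024440093428
20.05 [0.5816 0.0764 0.0965] [-1.1  0.1 -1.4] [-0.13  0.04 -0.03] 0.013903000394850748
t 20.1 pos [0.5816 0.0764 0.0965] jaw -8.4 w 0.0137 F [ 0.8 -0.6 -0.8] q [-0.51  0.36  0.36  1.73 -0.14  1.08 -0.24]
shift mm [1.  0.1 0. ] turn [-0. -0. -0.]
```

View pics/v19.png

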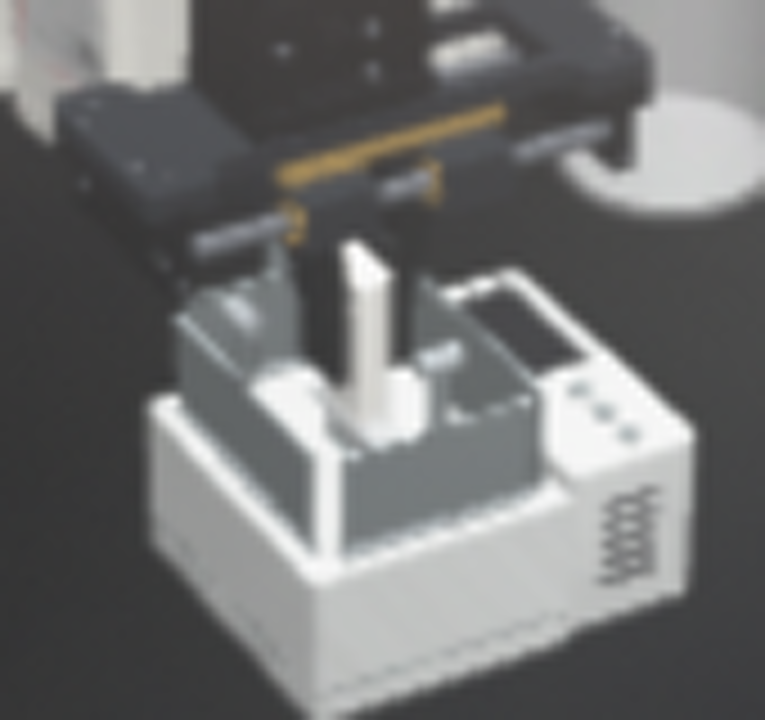

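View pics/t19.png

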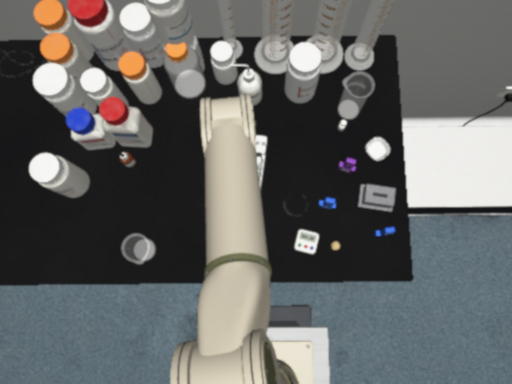

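Emit:
arm_command(targets=[[255,1,0,0,0,0,0],[255,1,0,0,0,0,0],[255,1,0,0,0,0,0],[255,1,0,0,0,0,0]])

```text
time: 20.5
ee_pos: [0.5815, 0.0764, 0.0953]
eef_rot: [0.052, 0.705, -0.052, 0.705]
ft_force: [1.1, 0.3, -1.2]
width: 0.0136
```

```bash
python3 - <<'E'
from h import *
im=camera("scene");cv2.imwrite("pics/s20.png",im[:,:,::-1]);s=read_state();p=np.array(s["ee_pos"])
print(s["time"],p.round(4),np.round(s["ft_force"],1),s["width"],np.abs(s["joint_vel"]).max())
a=np.radians(-8.4);xh=np.array([np.cos(a),np.sin(a),0]);yh=np.array([-np.sin(a),np.cos(a),0]);up=np.array([0,0,1])
k=14;u0,u1,v0,v1=245,285,155,198
img=cv2.resize(im[v0:v1,u0:u1,::-1],None,fx=k,fy=k,interpolation=cv2.INTER_CUBIC)
Z=lambda X:(((proj("scene",X)-[u0,v0])+.5)*k-.5)
o=p-[0,0,.0704]
def poly(pts,c): cv2.polylines(img,[np.array([Z(q) for q in pts],np.int32)],True,c,1)
poly([o+xh*.007*i+yh*.013*j+up*.111 for i,j in((-1,-1),(1,-1),(1,1),(-1,1))],(255,0,255))
poly([o+xh*.007*i+yh*.023*j+up*.051 for i,j in((-1,-1),(1,-1),(1,1),(-1,1))],(0,255,0))
cv2.imwrite("pics/v20.png",img)
E
```

```text
20.55 [0.5815 0.0764 0.0954] [-0.1 -1.2 -1. ] 0.014172565515111781 0.002900998449450773
```

View pics/v20.png

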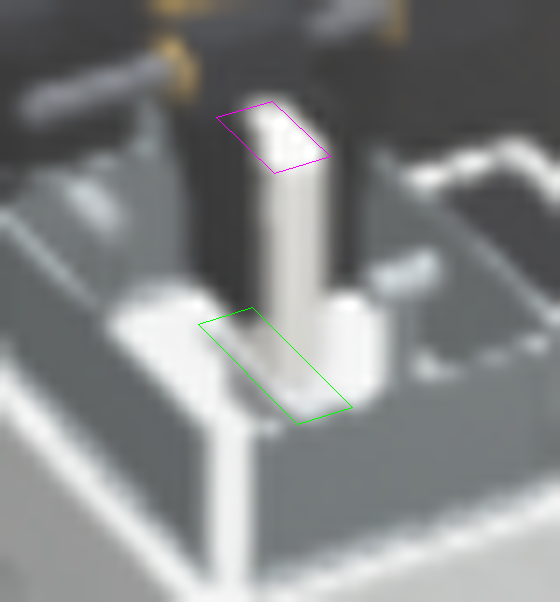

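```bash
python3 - <<'E'
from bench import *
close_job();s=read_state();print(s["time"],s["ft_force"],s["width"])
E
```

```text
the job is handed in; nothing more can be done
the job is handed in; nothing more can be done
```

The job is handed in at about 20.6 s of the 72 s allowed. All three panels are up, and the arm is still holding the paddle in the reader's slot.

**Panels:** I gripped each bead by its ends and swung it up, in the order left, front, right.
- **Camera check:** each panel reads about 1 to 1.5° short of upright, with the beads 1 to 2 mm outward, which is within the camera calibration error.
- **At the stops:** the left and front panels pushed back on the arm there. The right panel did not clearly do so: the tool went 3.5 mm past where its bead should stop with almost no sideways force. Its upright position rests on the camera check.

**Paddle:** I took it from the stand and lowered it into the slot without contact forces. The final readings were:
- **Collar:** about 10 mm above the deck by the arm's reading, and the handle and collar looked at the expected height in the scene camera.
- **Force:** about 1 N downward, roughly the paddle's own weight, so it is hanging in the grip and not resting on the reader.
- **Grip:** closed at 14 mm on the handle.

**Not fully seen:** the gripper mostly hid the left bead in the last picture. Its neck looked upright, and the front and right beads had not moved. The other things on the bench looked undisturbed in the last top view, except where the arm blocked it.

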